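# Lock the curing-rail carriage and hold meter tweezers on the coupon's two contacts

### The arm

A 6-joint arm with a two-finger parallel gripper is mounted at the origin on the work surface. World frame = base frame: x ahead of the robot, y to its left, z up, the work surface at z = 0. Lengths are in m, angles in rad, forces in N, time in s.
With the tool pointing down it reaches from about 0.375 to 0.9 m from the base axis. Payload 3.1 kg.
Tool frame: the origin (TCP) lies midway between the tips of the shut fingers; the grasp point (between the pads) lies 19 mm behind it (manip.grip_depth is the distance from the TCP to the grasp point, in m); z points along the fingers, y is the line along which they close (so a half turn about z gives the same grasp; the last joint's range is limited). The gripper opens to 85 mm and grips with 20 to 120 N. Pads are 22 mm wide; open, the fingers measure 114 mm over their backs; the gripper's body (76 mm by 85 mm) begins 54 mm behind the grasp point. The pads swing forward as they close: fully open they stand 13 mm farther back than shut.
Start: joints at [1.044, 0.527, 1.433, -0, 1.181, -0.178], TCP at [0.214, 0.587, 0.231] pointing down, gripper open.
Joint ranges: [-3.08, 3.08], [-0.75, 2.2], [0.22, 2.44], [-1.43, 4.57], [0, 2.65], [-2.85, 2.85]. Speed limits (rad/s): [2.79, 2.79, 3.14, 3.14, 3.14, 3.14].

### API

Orientations are given as a unit quaternion [x, y, z, w].
In Python, from station import telemetry, snapshot, manip gives the robot as it stands. The module is installed in compiled form; this text tells all that it offers.
- The arm moves only by the shell command python3 -m crank 'ROWS' [OPENING] [FORCE]. ROWS is text: rows parted by semicolons, each of 6 numbers parted by spaces: the shift along the tool's x, y, z as a fraction of full scale, then the turn, a rotation vector about the tool's x, y, z as a fraction of full scale. A call has exactly 5 rows; each row shifts and turns the commanded pose from where the row before left it, along the tool's axes as they then stand; what a row does not reach is not made up. Full scale, the value 1, is 4 cm for a shift and 90 degrees for a turn. A row lasts 1/10 s, in which the tool goes at most 50 mm and 8.59 degrees, less where a joint would pass 70% of its speed; a pose out of reach is approached as far as the arm can. A call with a number of a shift or a turn outside -1 to 1 is refused whole. A call with a gripper value outside its range is refused whole. OPENING is the opening, from -1 (shut) to 1 (fully open), set as the call begins (- or left out, the last holds). The fingers move at their own pace and stop on an object; FORCE is the grip in N (left out, the last holds). Time passes only in rows, so rows that do not move let the fingers close, or fill a call up. It gives the time, the measured TCP pose, the force, the opening and the grip force at its end, in the units of the state.
- telemetry.sense(): the state, without advancing time (a new reading comes with each control period).
- snapshot(name): name is "scene" or "top" or "wrist"; returns a dict with "image" (400x640x3 uint8, red, green, blue), "depth" (400x640 float32, m along the optical axis (not along the pixel's ray), 0 where there is no reading), "camera_matrix" (3x3 intrinsics, pixels), "rvec" (rotation vector, rad) and "tvec" (3), from world to camera coordinates, as OpenCV has them. Camera axes: x right, y down, z forward; pixel columns grow to the right and rows downward; lengths in m; the calibration is good to about 2 mm. A picture is of the moment at which its call begins.
- manip.sign_off(): hands the job in; it is judged then, once.
The state is a dict: "t": time; "q": joint angles; "qd": joint speeds; "tau": joint torques, N m; "tcp_pos": TCP position; "tool_rot": TCP orientation; "force": force on the tool from outside, world axes, zero at the start; "ft_torque": the same for the moment, N m; "finger_gap": opening from 0.0 (shut) to 1.0 (fully open); "gripper_force": force on a finger pad.
Only numpy, scipy, OpenCV 4.12 (cv2) and the standard library are available. Lean on these libraries where they do the work, as an engineer would, in place of code of your own. Each camera call takes 0.05 s, during which the arm holds its last target. There are 200 camera calls.

### The job

Turn the orange wing knob clockwise until it is tight, so that the carriage is locked where it stands on the rail. Then take the meter tweezers out of their stand and squeeze them until the tips are as far apart as the two gold contacts on the white coupon, and rest one tip on each contact without pressing hard. Keep that gap steady there for the reading and finish still holding the tweezers on the contacts; leave everything else on the bench where it is.

Things in the scene. Friction and masses are not known exactly. Their poses are not given: they have to be found in the camera images.
- clamp_knob (a joint): Clamp knob of the carriage: orange wing 44 x 14 mm, 24 mm high, on a thin steel shank, vertical axis. Rad: 0 slack, grows clockwise seen from above; starts slack from 0 to 0.35, bites from about 0.9, stops at 1.35 (tight above 1.1). Turns stiffly (about 0.1 N m), stays where left. Its screw presses a shoe on the rail.
- knob_grip (a point): On the knob's axis, at mid-height of the wing, 24 mm above the carriage's top plate; its x axis runs along the wing's 44 mm length and turns with it. The wing starts about 12 mm above the plate. The nearest raised part, the coupon's stage, begins 59 mm from the axis.
- carriage (a joint): Place of the carriage along the rail, m, growing along the rail's own +y. While the knob is slack the carriage slides at about 0.6 N; locked it stands about 15 N.
- carriage_mid (a point): Middle of the aluminium carriage's top plate (80 x 154 mm, top 44 mm above the bench). In the carriage's axes (those of the rail) the knob's axis is at y = +45 mm and the coupon's centre at y = -42 mm.
- rail: Aluminium curing rail fixed to the bench, 440 mm along its own y, 30 mm high, 60 mm wide at its black base; origin under its middle. At its -y end stands a white lamp hood, 120 x 80 mm and 135 mm high, from y = -220 to -140 mm; at the other end a stop block 42 mm high.
- coupon: White coupon 44 x 44 x 3 mm clipped on the carriage's sprung black platen (starts to sink at 1.8 N, 3 mm down at 5.4 N); origin in the centre of its underside, 50 mm above the bench; top at 53 mm; axes parallel to the rail's. On top are two gold contacts, each 5 mm along y and 14 mm along x, centred at y = +8 and -8 mm (16 mm apart). Brittle: press with well under 15 N in all.
- pad_a (a point): Centre of the gold contact at the coupon's y = +8 mm, on the coupon's top.
- pad_b (a point): Centre of the gold contact at the coupon's y = -8 mm, on the coupon's top.
- stand: White tweezers stand fixed to the bench, base 80 x 110 mm (x, y); its top plate, 48 mm above the bench, is 44 x 96 mm with a slot 9 mm wide (x) and 56 mm long (y). Origin under its middle.
- probe: Cordless meter tweezers, 60 g, upright in the stand, tips down; origin on the axis at tip level, z up, 14 mm above the bench at the start. 118 mm long; grey head (24 x 18 mm in x, y) from z = 94 mm. Two blue-gripped arms side by side along y; grips 18 mm wide in x, from z = 34 mm (resting on the stand's plate) to 84 mm; 6 mm blades below go through its slot. Either tip may go on either contact.
- probe_grip (a point): Point on the axis to squeeze at (along the tweezers' y), 58 mm above the tips, 60 mm below the head's top. Here the grips measure 32.6 mm over their outer faces when free and 26 mm (faces then parallel and upright) with the tips 16 mm apart: the gap changes 2.1 mm per mm of width. Linear spring, about 8 N here for the 16 mm gap.
- arma (a joint): Closing angle of the arm on the tweezers' +y side, rad: 0 free (tips 30 mm apart), 0.064 with the tips 16 mm apart, at most 0.12.
- armb (a joint): Closing angle of the arm on the -y side, likewise.
- tip_a: Gold point of the +y arm, 3.2 mm thick; origin at its very end.
- tip_b: Gold point of the -y arm; origin at its very end.
- beaker: Glass beaker, 68 mm across and 85 mm high; origin under its centre. To be left alone.
- amber_bottle: Amber reagent bottle, 60 mm across and 125 mm high; origin under its centre. To be left alone.
- flask: Conical glass flask, 84 mm across its foot and 126 mm high; origin under its centre. To be left alone.
- paste_jar: Small white jar with blue cap, 46 mm across and 45 mm high; origin under its centre. To be left alone.
- petri_dish: Shallow glass dish, 90 mm across and 16 mm high; origin under its centre. To be left alone.
- coupon_tray: Blue divided tray, 75 x 110 mm and 22 mm high; origin under its centre. To be left alone.
- spatula: Spatula 170 mm long, lying flat; origin under its middle. To be left alone.
Mind the look-alikes: they are no part of the job. Leave any green or pink look-alike of the probe alone.

How it is judged:
By the outcome, as a careful person would: the job done as asked, in the order asked, and still so for the second after the job is handed in, while the arm keeps its last pose, push and grip.
It also fails if it takes over 54 s, if anything falls off the work surface, if the arm or the gripper's body presses on something with over 40 N, if the wrist force passes 120 N, or if a joint passes its speed limit or range.

## Working session

There is one attempt and no reset: what is moved stays moved. The work goes in short steps, Python scripts to look and compute and a shell command to move; the robot and the scene stay as the last step left them, time stands still between calls to the robot, and variables do not carry over. Pictures are saved under pics/ and viewed, at most 10 in all, crops included, and the job is handed in when it is done.

```bash
mkdir -p pics; cat > h.py <<'E'
import numpy as np,cv2
from station import telemetry,snapshot,manip
from scipy.spatial.transform import Rotation as R
def snap(n,save=None):
    s=snapshot(n); s['R']=cv2.Rodrigues(np.array(s['rvec'],float))[0]; s['t']=np.array(s['tvec'],float).ravel()
    if save: cv2.imwrite('pics/'+save,s['image'][:,:,::-1])
    return s
def cloud(s):
    K=s['camera_matrix'];h,w=s['depth'].shape
    v,u=np.mgrid[:h,:w]; d=s['depth']
    p=np.stack([(u-K[0,2])/K[0,0]*d,(v-K[1,2])/K[1,1]*d,d],-1)
    p=(p-s['t'])@s['R']; p[d==0]=np.nan
    return p
def ray(s,u,v,z):
    K=s['camera_matrix']; r=np.array([(u-K[0,2])/K[0,0],(v-K[1,2])/K[1,1],1])@s['R']; c=-s['t']@s['R']
    return c+r*(z-c[2])/r[2]
E
python3 - <<'E'
from h import *
import pickle
for n in('scene','top'):
    s=snap(n,n+'0.png'); pickle.dump(s,open(n+'0.pkl','wb')); print(n,-s['t']@s['R'])
x=telemetry.sense();print(x['tcp_pos'],x['tool_rot'],x['finger_gap'],x['t'],manip.grip_depth)
E
```

```text
scene [0.9452159  0.78972183 0.66156272]
top [0.45673614 0.04591462 1.64085225]
[0.21324272 0.58681714 0.23042521] [ 1.73512755e-01  9.84831136e-01 -9.15632353e-04 -3.44777383e-04] 0.9979387361769789 0.1 0.0187
```

View pics/top0.png

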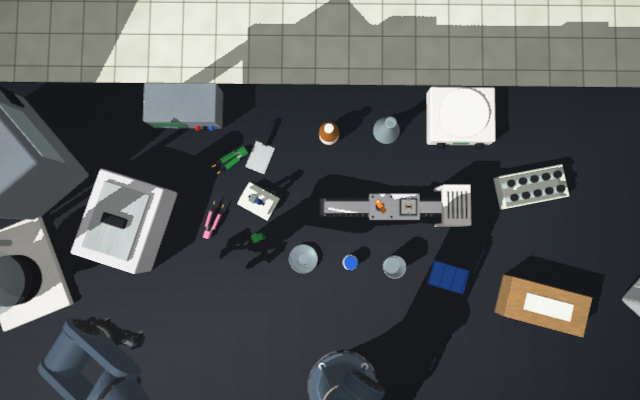

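View pics/scene0.png

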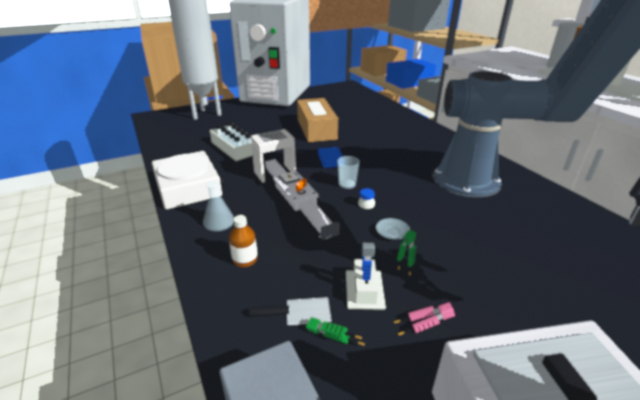

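Top view: the white stand with the blue tweezers is at about (258,200), the rail runs (321,207)–(470,205), the knob is at (380,205) and the coupon at (408,206). There are four tweezers: blue upright in the stand (258,200), green lying at (232,158), green upright at (257,238) and pink at (212,222). Only the blue one in the stand fits the description. I'll confirm it in an enlarged crop.

```bash
python3 - <<'E'
from h import *
import pickle
s=pickle.load(open('top0.pkl','rb'));c=pickle.load(open('scene0.pkl','rb'))
a=cv2.resize(s['image'][170:245,225:345],None,fx=6.6,fy=4.0,interpolation=cv2.INTER_CUBIC)
a=cv2.resize(s['image'][178:228,235:285],(300,300),interpolation=cv2.INTER_CUBIC)
b=cv2.resize(s['image'][185:228,360:480],(800,287),interpolation=cv2.INTER_CUBIC)
d=cv2.resize(c['image'][225:315,320:440],(400,300),interpolation=cv2.INTER_CUBIC)
o=np.zeros((590,800,3),np.uint8);o[:300,:300]=a;o[:300,320:720]=d;o[303:]=b
cv2.imwrite('pics/crop1.png',o[:,:,::-1])
p=cloud(s);hsv=cv2.cvtColor(s['image'],cv2.COLOR_RGB2HSV)
P=lambda m,t:print(t,m.sum(),np.round(np.nanmedian(p[m],0),4))
print(s['camera_matrix'])
box=np.zeros(hsv.shape[:2],bool);box[190:225,310:480]=1
Z=p[:,:,2]
def rect(m,t):
    q=p[m][:,:2];r=cv2.minAreaRect((q*1000).astype(np.float32));print(t,m.sum(),r, np.nanmean(p[m],0))
rect(box&(Z>.12)&(Z<.15),'hood'); rect(box&(Z>.038)&(Z<.1)&(p[:,:,1]>-.14),'carr')
rect(box&(Z>.024)&(Z<.036),'railtop')
rect(box&(hsv[:,:,0]<18)&(hsv[:,:,1]>150)&(hsv[:,:,2]>90),'knob')
b2=np.zeros_like(box);b2[175:225,230:290]=1
rect(b2&(Z>.04)&(Z<.055),'standtop');rect(b2&(Z>.115)&(Z<.14),'head');rect(b2&(Z>.007)&(Z<.055),'stand')
rect(b2&(hsv[:,:,0]>100)&(hsv[:,:,0]<130)&(hsv[:,:,1]>120)&(hsv[:,:,2]>60),'blue')
E
```

```text
[[520.13593724   0.         328.03798496]
 [  0.         520.13593724 200.22189069]
 [  0.           0.           1.        ]]
hood 986 ((549.0252685546875, -325.0493469238281), (100.012939453125, 81.73739624023438), 0.5910924673080444) [ 0.54815684 -0.32366406  0.1350582 ]
carr 556 ((553.06591796875, -32.373748779296875), (77.4950180053711, 212.93336486816406), 0.36106038093566895) [ 0.5530999  -0.09023493  0.04877656]
railtop 698 ((542.0839233398438, -116.42083740234375), (105.3507308959961, 375.7654113769531), 4.162410736083984) [ 0.55271618 -0.0939075   0.0301492 ]
knob 59 ((553.6945190429688, -109.01500701904297), (39.12601089477539, 12.308578491210938), 34.84553146362305) [ 0.552435   -0.10842879  0.0751357 ]
standtop 323 ((569.5826416015625, 268.70599365234375), (95.35419464111328, 43.86113739013672), 61.48350524902344) [0.56886901 0.26752765 0.04767844]
head 60 ((569.2664184570312, 268.25799560546875), (17.627613067626953, 24.966049194335938), 60.763057708740234) [0.56863011 0.26771007 0.12916635]
stand 659 ((574.384521484375, 265.2890930175781), (154.78651428222656, 185.82191467285156), 0.7552003264427185) [0.56837969 0.26652775 0.02916182]
blue 22 ((563.5492553710938, 257.88104248046875), (8.260809898376465, 13.679823875427246), 61.47983932495117) [0.56340637 0.2573395  0.09084324]
```

View pics/crop1.png

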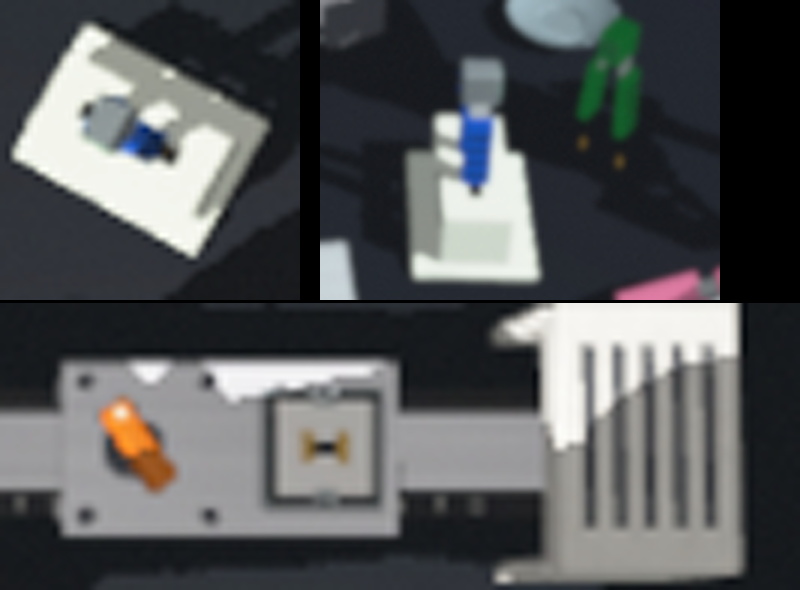

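The crop confirms the blue tweezers are upright in the white stand, the orange wing sits at roughly 35° in world yaw, and the two gold contacts are on the coupon. Next I hover over the knob: tool x shift is -0.558 m and y is -0.538 m, over 20 rows.

```bash
python3 -m crank '-.35 -.34 0 0 0 0;-.7 -.67 0 0 0 0;-.7 -.67 0 0 0 0;-.7 -.67 0 0 0 0;-.7 -.67 0 0 0 0' -
python3 -m crank '-.7 -.67 0 0 0 0;-.7 -.67 0 0 0 0;-.7 -.67 0 0 0 0;-.7 -.67 0 0 0 0;-.7 -.67 0 0 0 0'
python3 -m crank '-.7 -.67 0 0 0 0;-.7 -.67 0 0 0 0;-.7 -.67 0 0 0 0;-.7 -.67 0 0 0 0;-.7 -.67 0 0 0 0'
python3 -m crank '-.7 -.67 0 0 0 0;-.7 -.67 0 0 0 0;-.7 -.67 0 0 0 0;-.7 -.67 0 0 0 0;-.35 -.34 0 0 0 0'
python3 -m crank '0 0 0 0 0 .095;0 0 0 0 0 .095;0 0 0 0 0 .095;0 0 0 0 0 .095;0 0 0 0 0 .095'
python3 -m crank '0 0 0 0 0 .095;0 0 0 0 0 .095;0 0 0 0 0 .095;0 0 0 0 0 .095;0 0 0 0 0 .095'
python3 -m crank '0 0 0 0 0 .095;0 0 0 0 0 .095;0 0 0 0 0 .095;0 0 0 0 0 .095;0 0 0 0 0 .06' -.4
cat >> h.py <<'E'
def pose():
    x=telemetry.sense();M=R.from_quat(x['tool_rot']).as_matrix()
    print('t',round(x['t'],2),'tcp',np.round(x['tcp_pos'],4),'psi',round(np.degrees(np.arctan2(M[1,1],M[0,1])),2),'z',np.round(M[:,2],4),'gap',round(x['finger_gap'],4),'gf',round(x['gripper_force'],2),'F',np.round(x['force'],2),'T',np.round(x['ft_torque'],3),'q',np.round(x['q'],2))
    return np.array(x['tcp_pos']),M
def to(w):
    p,M=pose();print('shift units',np.round((np.array(w)-p)@M/.04,3))
E
python3 - <<'E'
from h import *
import pickle
pose(); s=snap('wrist','w1.png'); pickle.dump(s,open('w1.pkl','wb')); print(-s['t']@s['R'],s['R'][2])
E
```

```text
t: 0.6
tcp_pos: [0.2908, 0.4292, 0.2309]
tool_rot: [0.173, 0.985, -0.0, -0.0]
force: [1.0, -0.4, -0.3]
finger_gap: 1.002
gripper_force: 0.0
t: 1.1
tcp_pos: [0.3767, 0.2555, 0.2312]
tool_rot: [0.173, 0.985, -0.0, -0.0]
force: [0.5, -0.1, -0.0]
finger_gap: 0.997
gripper_force: 0.0
t: 1.6
tcp_pos: [0.4625, 0.0817, 0.2311]
tool_rot: [0.174, 0.985, 0.0, -0.0]
force: [0.5, 0.4, 0.4]
finger_gap: 1.0
gripper_force: 0.0
t: 2.1
tcp_pos: [0.5408, -0.0763, 0.2311]
tool_rot: [0.175, 0.985, -0.0, 0.001]
force: [-0.3, 0.4, 0.1]
finger_gap: 1.002
gripper_force: 0.0
t: 2.6
tcp_pos: [0.5386, -0.0725, 0.2309]
tool_rot: [0.523, 0.852, 0.0, -0.001]
force: [0.1, -0.3, -0.4]
finger_gap: 0.999
gripper_force: 0.0
t: 3.1
tcp_pos: [0.5386, -0.0724, 0.231]
tool_rot: [0.798, 0.603, -0.0, -0.001]
force: [0.7, 0.9, 0.3]
finger_gap: 0.996
gripper_force: 0.0
t: 3.6
tcp_pos: [0.5386, -0.0724, 0.231]
tool_rot: [0.955, 0.298, -0.001, -0.001]
force: [-0.4, -0.4, -0.5]
finger_gap: 0.303
gripper_force: 0.0
t 3.6 tcp [ 0.5386 -0.0724  0.231 ] psi -55.33 z [-1.5e-03  9.0e-04 -1.0e+00] gap 0.3026 gf 0.0 F [-0.43 -0.36 -0.47] T [-0.05  -0.066  0.025] q [-0.34  0.42  1.64  0.    1.09  0.63]
[ 0.6022951  -0.02927926  0.37336329] [-0.24846665 -0.1688413  -0.9538118 ]
```

View pics/w1.png

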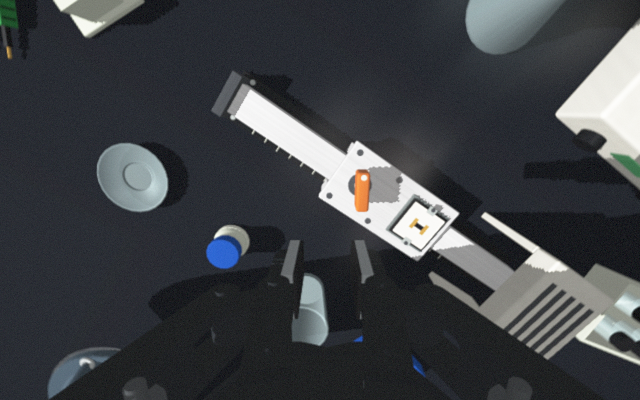

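The wrist view shows the orange wing at (362,190), the coupon with its contacts at (419,227), and the beaker below the fingers. Now I'll measure from the cloud.

```bash
cat > m.py <<'E'
from h import *
def meas(s):
    p=cloud(s);hsv=cv2.cvtColor(s['image'],cv2.COLOR_RGB2HSV);Z=p[:,:,2]
    C=s['R'];c=-s['t']@C
    near=(abs(p[:,:,0]-.55)<.06)&(p[:,:,1]<.0)&(p[:,:,1]>-.27)
    def rect(m,t):
        m=cv2.morphologyEx(m.astype(np.uint8),cv2.MORPH_OPEN,np.ones((2,2)))>0
        q=p[m];r=cv2.minAreaRect((q[:,:2]*1000).astype(np.float32));print(t,m.sum(),np.round(r[0],1),np.round(r[1],1),round(r[2],1),'z',np.round(np.nanpercentile(q[:,2],[5,50,95]),4))
    o=near&((hsv[:,:,0]<16)&(hsv[:,:,1]>150))
    rect(o,'orange all');rect(o&(Z>np.nanpercentile(Z[o],90)-.004),'orange top')
    rect(near&(Z>.04)&(Z<.0475),'plate')
    g=near&(hsv[:,:,0]>15)&(hsv[:,:,0]<32)&(hsv[:,:,1]>100)&(Z>.047)&(Z<.06)
    n,l,st,ce=cv2.connectedComponentsWithStats(g.astype(np.uint8))
    for i in range(1,n):
        if st[i,4]>8: print('gold',st[i,4],ce[i],np.round(ray(s,ce[i][0],ce[i][1],.053),4),np.round(np.nanmedian(p[l==i],0),4))
E
python3 - <<'E'
from m import *
import pickle
s=pickle.load(open('w1.pkl','rb'));meas(s)
E
```

```text
orange all 473 [ 549.3 -112.3] [57.2 15.6] 42.2 z [0.0763 0.0794 0.0807]
orange top 429 [ 549.  -112.7] [56.3 15.3] 42.2 z [0.0769 0.0795 0.0808]
plate 5682 [ 548.5 -167.7] [ 91.8 181.7] 0.5 z [0.0424 0.0438 0.0461]
gold 34 [413.67647059 222.76470588] [ 0.5544 -0.1878  0.053 ] [ 0.5546 -0.1875  0.053 ]
gold 35 [423.31428571 229.57142857] [ 0.5542 -0.203   0.053 ] [ 0.5543 -0.2033  0.0529]
```

```bash
python3 - <<'E'
from h import *
import pickle
s=pickle.load(open('w1.pkl','rb'));p=cloud(s);hsv=cv2.cvtColor(s['image'],cv2.COLOR_RGB2HSV)
o=(hsv[:,:,0]<14)&(hsv[:,:,1]>170);o[:150]=0;o[230:]=0;o[:,:330]=0;o[:,400:]=0
v,u=np.nonzero(o);q=np.array([ray(s,a,b,.080) for a,b in zip(u,v)])[:,:2]
m=q.mean(0);w,V=np.linalg.eigh(np.cov((q-m).T));print(len(u),m,np.degrees(np.arctan2(V[1,1],V[0,1])),np.sqrt(w*12))
to([.554,-.1085,.12])
E
```

```text
328 [ 0.55390739 -0.1076667 ] -141.52018807085227 [0.01254436 0.03956866]
t 3.65 tcp [ 0.5387 -0.0724  0.231 ] psi -55.42 z [-1.4e-03  9.0e-04 -1.0e+00] gap 0.3012 gf 0.0 F [-0.08 -0.8   0.31] T [ 0.027 -0.025  0.013] q [-0.34  0.42  1.64  0.    1.09  0.63]
shift units [-0.195  0.964  2.773]
```

```bash
python3 -m crank '-.1 .48 0 0 0 0;-.1 .48 .3 0 0 0;0 0 .8 0 0 0;0 0 .8 0 0 0;0 0 .87 0 0 -.03' -.2
python3 - <<'E'
from h import *
import pickle
pose(); s=snap('wrist','w2.png'); pickle.dump(s,open('w2.pkl','wb'))
p=cloud(s);hsv=cv2.cvtColor(s['image'],cv2.COLOR_RGB2HSV)
o=((hsv[:,:,0]<14)&(hsv[:,:,1]>170)&(hsv[:,:,2]>60)&(abs(p[:,:,0]-.554)<.04)&(abs(p[:,:,1]+.108)<.04)).astype(np.uint8)
n,l,st,ce=cv2.connectedComponentsWithStats(o);o=l==1+np.argmax(st[1:,4])
v,u=np.nonzero(o);q=np.array([ray(s,a,b,.080) for a,b in zip(u,v)])[:,:2]
r=cv2.minAreaRect((q*1000).astype(np.float32));print(len(u),r,np.nanmean(p[o],0),np.nanpercentile(p[o][:,2],[2,50,98]))
to([.554,-.1085,.054])
E
```

```text
t: 4.15
tcp_pos: [0.5557, -0.1114, 0.1189]
tool_rot: [0.946, 0.323, 0.001, 0.001]
force: [0.5, -0.1, -0.1]
finger_gap: 0.397
gripper_force: 0.0
t 4.15 tcp [ 0.5557 -0.1114  0.1189] psi -52.32 z [ 1.5e-03 -9.0e-04 -1.0e+00] gap 0.3967 gf 0.0 F [ 0.5  -0.11 -0.11] T [ 0.013 -0.086  0.016] q [-0.39  0.6   1.68 -0.    0.86  0.52]
817 ((557.4022216796875, -106.56761169433594), (45.668304443359375, 12.152235984802246), 36.864864349365234) [ 0.55568116 -0.10807721  0.07943089] [0.07685991 0.07962465 0.08099952]
t 4.2 tcp [ 0.5517 -0.1099  0.1132] psi -52.24 z [-0.0094  0.0036 -0.9999] gap 0.4038 gf 0.0 F [-0.99  0.45 -3.98] T [0.016 0.063 0.031] q [-0.4   0.61  1.69 -0.    0.85  0.52]
shift units [0.076 0.02  1.478]
```

View pics/w2.png

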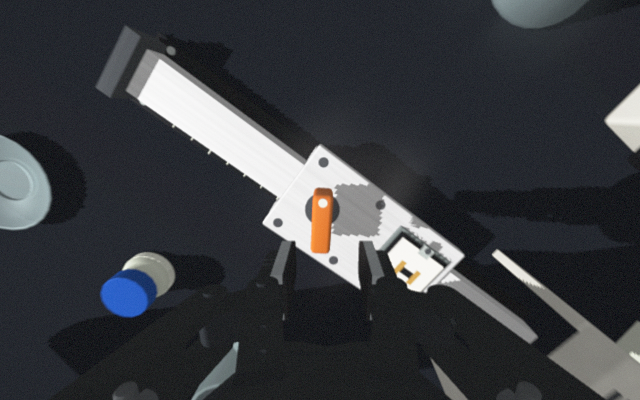

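The wing shows at (321,220) between the fingers. The arm was still settling, so I'll let it rest and measure again.

```bash
python3 -m crank '0 0 0 0 0 0;0 0 0 0 0 0;0 0 0 0 0 0;0 0 0 0 0 0;0 0 0 0 0 0' -.2
cat > k.py <<'E'
from h import *
def knob():
    s=snap('wrist')
    p=cloud(s);hsv=cv2.cvtColor(s['image'],cv2.COLOR_RGB2HSV)
    o=((hsv[:,:,0]<14)&(hsv[:,:,1]>170)&(hsv[:,:,2]>60)&(abs(p[:,:,0]-.554)<.04)&(abs(p[:,:,1]+.108)<.04)).astype(np.uint8)
    n,l,st,ce=cv2.connectedComponentsWithStats(o);o=l==1+np.argmax(st[1:,4])
    v,u=np.nonzero(o);q=np.array([ray(s,a,b,.080) for a,b in zip(u,v)])[:,:2]
    r=cv2.minAreaRect((q*1000).astype(np.float32));print(len(u),r,np.nanmean(p[o],0))
    hole=(hsv[:,:,1]>0)
    return s
E
python3 - <<'E'
from k import *
s=knob()
from m import meas
meas(s)
to([.554,-.1085,.054])
E
```

```text
t: 4.7
tcp_pos: [0.5555, -0.1097, 0.1219]
tool_rot: [0.947, 0.322, 0.001, 0.001]
force: [0.3, 0.4, 0.2]
finger_gap: 0.401
gripper_force: 0.0
812 ((556.986083984375, -106.96940612792969), (45.75518798828125, 12.825201034545898), 36.93196487426758) [ 0.55532932 -0.10831683  0.07940841]
orange all 1075 [ 547.8 -114.4] [62.7 13. ] 38.6 z [0.0683 0.0795 0.0807]
orange top 992 [ 547.7 -115.1] [61.7 13.9] 38.5 z [0.0767 0.0795 0.0807]
plate 10045 [ 550.5 -173.3] [ 99.4 186.6] 4.8 z [0.0427 0.0438 0.046 ]
gold 75 [400.24       267.13333333] [ 0.5549 -0.1878  0.053 ] [ 0.5548 -0.1874  0.0532]
gold 72 [413.80555556 277.13888889] [ 0.5548 -0.2032  0.053 ] [ 0.5548 -0.2032  0.0531]
t 4.75 tcp [ 0.5553 -0.1096  0.1216] psi -52.38 z [ 1.9e-03 -8.0e-04 -1.0e+00] gap 0.3995 gf 0.0 F [-0.77  0.3   0.13] T [ 0.02  -0.035 -0.014] q [-0.39  0.6   1.68 -0.    0.86  0.52]
shift units [-0.012 -0.044  1.69 ]
```

```bash
python3 -m crank '0 -.03 .4 0 0 0;0 0 .4 0 0 0;0 0 .4 0 0 0;0 0 .4 0 0 0;0 0 .12 0 0 0' -.2 30
python3 -m crank '0 0 0 0 0 0;0 0 0 0 0 0;0 0 0 0 0 0;0 0 0 0 0 0;0 0 0 0 0 0' -.55 25
python3 -m crank '0 0 0 0 0 0;0 0 0 0 0 0;0 0 0 0 0 0;0 0 0 0 0 0;0 0 0 0 0 0' -.8 25
python3 -c "
from h import *
pose()"
```

```text
t: 5.25
tcp_pos: [0.5533, -0.1081, 0.0507]
tool_rot: [0.947, 0.322, -0.001, -0.001]
force: [-0.3, 0.8, -1.1]
finger_gap: 0.403
gripper_force: 0.0
t: 5.75
tcp_pos: [0.5543, -0.1086, 0.0523]
tool_rot: [0.947, 0.322, 0.0, 0.0]
force: [0.3, -0.6, -0.5]
finger_gap: 0.229
gripper_force: 0.0
t: 6.25
tcp_pos: [0.5541, -0.1085, 0.0522]
tool_rot: [0.947, 0.322, 0.0, 0.0]
force: [-0.8, 0.8, 5.8]
finger_gap: 0.161
gripper_force: 28.1
t 6.25 tcp [ 0.5541 -0.1085  0.0522] psi -52.4 z [ 3.e-04 -1.e-04 -1.e+00] gap 0.1615 gf 28.09 F [-0.78  0.83  5.78] T [ 0.057  0.203 -0.071] q [-0.39  0.71  1.72  0.    0.71  0.52]
```

```bash
python3 -m crank '0 0 0 0 0 .06;0 0 0 0 0 .06;0 0 0 0 0 .06;0 0 0 0 0 .06;0 0 0 0 0 .06' -.9 40
python3 -m crank '0 0 0 0 0 .06;0 0 0 0 0 .06;0 0 0 0 0 .06;0 0 0 0 0 .06;0 0 0 0 0 .06' 
python3 -c "
from h import *
pose()"
```

```text
t: 6.75
tcp_pos: [0.5542, -0.1087, 0.0522]
tool_rot: [0.996, 0.091, 0.0, 0.0]
force: [-1.1, 0.1, 6.1]
finger_gap: 0.157
gripper_force: 42.0
t: 7.25
tcp_pos: [0.5542, -0.1089, 0.0522]
tool_rot: [0.99, -0.144, 0.0, 0.0]
force: [-1.7, -0.6, 5.7]
finger_gap: 0.156
gripper_force: 42.0
t 7.25 tcp [ 0.5542 -0.1089  0.0522] psi -106.55 z [ 4.e-04 -9.e-04 -1.e+00] gap 0.1565 gf 41.97 F [-1.75 -0.57  5.71] T [-0.127  0.269  0.091] q [-0.39  0.71  1.72 -0.    0.71  1.47]
```

54° turned so far; continuing in small rows while watching the torque.

```bash
python3 -m crank '0 0 0 0 0 .04;0 0 0 0 0 .03;0 0 0 0 0 .03;0 0 0 0 0 .02;0 0 0 0 0 0' 
python3 -c "
from h import *
pose()"
python3 -m crank '0 0 0 0 0 .03;0 0 0 0 0 .03;0 0 0 0 0 .02;0 0 0 0 0 0;0 0 0 0 0 0'
python3 -c "
from h import *
pose()"
```

```text
t: 7.75
tcp_pos: [0.5542, -0.109, 0.0523]
tool_rot: [0.972, -0.235, 0.0, 0.0]
force: [-0.5, -0.8, 4.9]
finger_gap: 0.152
gripper_force: 42.2
t 7.75 tcp [ 0.5542 -0.109   0.0523] psi -117.18 z [ 4.e-04 -9.e-04 -1.e+00] gap 0.1523 gf 42.22 F [-0.54 -0.85  4.92] T [-0.191  0.274 -0.078] q [-0.39  0.71  1.72 -0.    0.71  1.65]
t: 8.25
tcp_pos: [0.5542, -0.109, 0.0523]
tool_rot: [0.955, -0.295, 0.0, 0.0]
force: [-1.9, -0.7, 6.8]
finger_gap: 0.158
gripper_force: 42.2
t 8.25 tcp [ 0.5542 -0.109   0.0523] psi -124.37 z [ 4.e-04 -9.e-04 -1.e+00] gap 0.1583 gf 42.23 F [-1.9  -0.69  6.78] T [-0.219  0.265 -0.095] q [-0.39  0.71  1.72 -0.    0.71  1.78]
```

```bash
python3 -m crank '0 0 0 0 0 .02;0 0 0 0 0 .02;0 0 0 0 0 .02;0 0 0 0 0 .01;0 0 0 0 0 0'
python3 -c "
from h import *
pose()"
```

```text
t: 8.75
tcp_pos: [0.5542, -0.1091, 0.0523]
tool_rot: [0.938, -0.346, 0.0, 0.001]
force: [-0.6, -0.7, 5.8]
finger_gap: 0.16
gripper_force: 42.1
t 8.75 tcp [ 0.5542 -0.1091  0.0523] psi -130.5 z [ 3.0e-04 -1.7e-03 -1.0e+00] gap 0.1601 gf 42.07 F [-0.62 -0.73  5.83] T [-0.185  0.236  0.506] q [-0.39  0.71  1.72 -0.    0.71  1.89]
```

The torque rose to 0.5 N m, so the knob is against its stop. I release, lift and check.

```bash
python3 -m crank '0 0 0 0 0 0;0 0 0 0 0 0;0 0 0 0 0 0;0 0 0 0 0 0;0 0 -.2 0 0 0' -.2 40
python3 -m crank '0 0 -.6 0 0 0;0 0 -.9 0 0 0;0 0 -.9 0 0 0;0 0 -.4 0 0 0;0 0 0 0 0 0' 
python3 - <<'E'
from k import *
s=knob()
from m import meas
meas(s)
to([.569,.268,.22])
E
```

```text
t: 9.25
tcp_pos: [0.5532, -0.1081, 0.0589]
tool_rot: [0.938, -0.348, -0.001, -0.0]
force: [-0.0, -0.0, -0.1]
finger_gap: 0.399
gripper_force: 0.0
t: 9.75
tcp_pos: [0.556, -0.1092, 0.1751]
tool_rot: [0.938, -0.348, 0.004, 0.0]
force: [-0.0, -0.0, 0.8]
finger_gap: 0.4
gripper_force: 0.0
566 ((554.7223510742188, -109.10462188720703), (12.141738891601562, 41.11164093017578), 49.81229782104492) [ 0.55350513 -0.10841936  0.07966355]
orange all 644 [ 547.9 -106. ] [14.  58.4] 51.9 z [0.0705 0.0796 0.0808]
orange top 613 [ 548.4 -104.7] [11.7 57.6] 50.6 z [0.0758 0.0796 0.0809]
plate 9104 [ 545.6 -153.9] [ 96.3 177.3] 0.4 z [0.0425 0.0439 0.0463]
gold 58 [408.03448276 129.03448276] [ 0.555  -0.2037  0.053 ] [ 0.5552 -0.2037  0.0533]
gold 56 [393.96428571 140.80357143] [ 0.5549 -0.188   0.053 ] [ 0.5547 -0.188   0.0533]
t 9.8 tcp [ 0.5547 -0.1087  0.1732] psi -130.68 z [ 0.003  -0.0012 -1.    ] gap 0.3965 gf 0.0 F [-0.17 -0.06  0.42] T [ 0.022 -0.028  0.001] q [-0.39  0.52  1.64  0.    0.97  1.89]
shift units [-5.864 -7.376 -1.181]
```

Knob tight: the wing turned about 77° and the contacts have not moved. Now to hover over the stand.

```bash
python3 -m crank '-.3 -.37 -.6 0 0 0;-.6 -.74 -.6 0 0 0;-.6 -.74 -.0 0 0 0;-.6 -.74 -.0 0 0 0;-.6 -.74 -.0 0 0 0' .9 40
python3 -m crank '-.6 -.74 0 0 0 0;-.6 -.74 -.0 0 0 0;-.6 -.74 -.0 0 0 0;-.6 -.74 -.0 0 0 0;-.5 -.6 -.0 0 0 0'
python3 -m crank '-.26 -.36 0 0 0 -.07;0 0 -.0 0 0 -.065;0 0 0 0 0 0;0 0 0 0 0 0;0 0 0 0 0 0'
python3 - <<'E'
from h import *
import pickle
to([.569,.268,.22])
s=snap('wrist','w3.png'); pickle.dump(s,open('w3.pkl','wb'))
p=cloud(s);Z=p[:,:,2];n=(abs(p[:,:,0]-.569)<.09)&(abs(p[:,:,1]-.268)<.09)
for a,b in((.044,.052),(.125,.14)):
    m=cv2.morphologyEx((n&(Z>a)&(Z<b)).astype(np.uint8),cv2.MORPH_OPEN,np.ones((3,3)))>0
    q=p[m];r=cv2.minAreaRect((q[:,:2]*1000).astype(np.float32));print(m.sum(),r,np.median(q[:,2]))
E
```

```text
t: 10.3
tcp_pos: [0.5578, 0.0643, 0.2182]
tool_rot: [0.938, -0.348, -0.002, 0.0]
force: [0.4, -0.4, -0.6]
finger_gap: 0.946
gripper_force: 0.0
t: 10.8
tcp_pos: [0.5625, 0.2484, 0.2176]
tool_rot: [0.938, -0.347, -0.002, 0.001]
force: [0.4, 0.5, 0.4]
finger_gap: 0.953
gripper_force: 0.0
t: 11.3
tcp_pos: [0.565, 0.2636, 0.2189]
tool_rot: [0.969, -0.248, -0.001, 0.0]
force: [-0.9, -0.2, -0.2]
finger_gap: 0.952
gripper_force: 0.0
t 11.3 tcp [0.565  0.2636 0.2189] psi -118.66 z [-1.6e-03 -5.0e-04 -1.0e+00] gap 0.9517 gf 0.0 F [-0.88 -0.22 -0.21] T [ 0.045 -0.008  0.021] q [ 0.26  0.54  1.45 -0.    1.16  2.33]
shift units [ 0.034 -0.145 -0.028]
2422 ((570.852783203125, 271.3406066894531), (96.2672348022461, 44.5587043762207), 62.507049560546875) 0.047816085418865645
600 ((571.1566772460938, 271.0185546875), (17.81580352783203, 24.7919864654541), 61.30268859863281) 0.13138889141954027
```

View pics/w3.png

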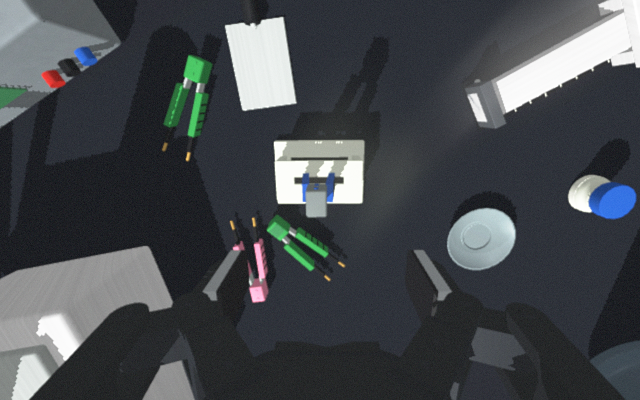

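Wrist view: the head is at (316,200), with the stand around it and the pink and green look-alikes well to the side. I descend in two stages.

```bash
python3 - <<'E'
from h import *
to([.5707,.2705,.065])
E
```

```text
t 11.35 tcp [0.5652 0.2636 0.2192] psi -118.65 z [-1.1e-03 -3.0e-04 -1.0e+00] gap 0.9521 gf 0.0 F [0.64 0.04 0.33] T [-0.068 -0.043  0.002] q [ 0.26  0.54  1.45 -0.    1.16  2.33]
shift units [ 0.041 -0.222  3.854]
```

```bash
python3 -m crank '.04 -.22 .2 0 0 0;0 0 .5 0 0 0;0 0 .5 0 0 0;0 0 .5 0 0 0;0 0 .3 0 0 0' .4 40
python3 -m crank '0 0 .5 0 0 0;0 0 .5 0 0 0;0 0 .5 0 0 0;0 0 .3 0 0 0;0 0 0 0 0 0'
python3 - <<'E'
from h import *
to([.5707,.2705,.065])
s=snap('wrist','w4.png')
E
```

```text
t: 11.85
tcp_pos: [0.5704, 0.271, 0.1376]
tool_rot: [0.969, -0.247, -0.001, 0.001]
force: [0.2, 0.1, 0.6]
finger_gap: 0.699
gripper_force: 0.0
t: 12.35
tcp_pos: [0.57, 0.2709, 0.0658]
tool_rot: [0.969, -0.247, -0.002, 0.001]
force: [1.1, -0.2, 1.7]
finger_gap: 0.702
gripper_force: 0.0
t 12.35 tcp [0.57   0.2709 0.0658] psi -118.56 z [-3.4e-03 -9.0e-04 -1.0e+00] gap 0.7024 gf 0.0 F [ 1.06 -0.17  1.67] T [ 0.029  0.056 -0.003] q [0.27 0.75 1.53 0.   0.86 2.34]
shift units [ 0.021 -0.     0.02 ]
```

View pics/w4.png

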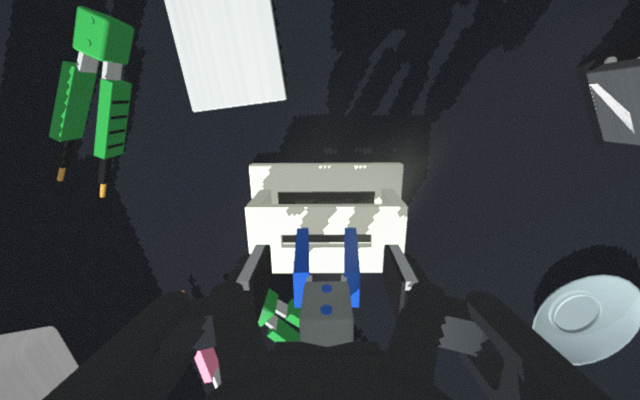

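The head is centred between the fingers and the blue grips are between the pads. Closing to 26 mm in steps.

```bash
python3 -m crank '.02 0 0 0 0 0;0 0 0 0 0 0;0 0 0 0 0 0;0 0 0 0 0 0;0 0 0 0 0 0' -.15 30
python3 -m crank '0 0 0 0 0 0;0 0 0 0 0 0;0 0 0 0 0 0;0 0 0 0 0 0;0 0 0 0 0 0' -.3 30
python3 -m crank '0 0 0 0 0 0;0 0 0 0 0 0;0 0 0 0 0 0;0 0 0 0 0 0;0 0 0 0 0 0' -.39 30
python3 -c "
from h import *
pose()"
```

```text
t: 12.9
tcp_pos: [0.5718, 0.2709, 0.0681]
tool_rot: [0.969, -0.246, 0.0, -0.0]
force: [0.7, 0.2, 0.4]
finger_gap: 0.425
gripper_force: 0.0
t: 13.4
tcp_pos: [0.5718, 0.2708, 0.0681]
tool_rot: [0.969, -0.246, 0.0, -0.0]
force: [-0.6, -0.5, 5.2]
finger_gap: 0.35
gripper_force: 4.2
t: 13.9
tcp_pos: [0.5719, 0.2707, 0.0682]
tool_rot: [0.969, -0.246, 0.0, -0.0]
force: [-0.9, -0.9, 5.7]
finger_gap: 0.305
gripper_force: 9.7
t 13.9 tcp [0.5719 0.2707 0.0682] psi -118.53 z [ 6.e-04 -1.e-04 -1.e+00] gap 0.3054 gf 9.66 F [-0.87 -0.92  5.66] T [-0.176  0.2    0.003] q [ 0.27  0.75  1.53 -0.    0.86  2.33]
```

The grip force of 9.7 N at 26 mm fits the spring as expected. Lifting slowly.

```bash
python3 -m crank '0 0 -.1 0 0 0;0 0 -.2 0 0 0;0 0 -.3 0 0 0;0 0 -.4 0 0 0;0 0 -.5 0 0 0'
python3 -m crank '0 0 -.5 0 0 0;0 0 -.5 0 0 0;0 0 -.3 0 0 0;0 0 -.1 0 0 0;0 0 0 0 0 0'
python3 - <<'E'
from h import *
import pickle
pose()
s=snap('wrist','w5.png');pickle.dump(s,open('w5.pkl','wb'))
c=snap('scene','s5.png');pickle.dump(c,open('s5.pkl','wb'))
p=cloud(c);tcp=np.array(telemetry.sense()['tcp_pos'])
K=c['camera_matrix'];x=c['R']@(tcp-[0,0,.03])+c['t'];u,v=(K@x)[:2]/x[2];print(u,v)
u,v=int(u),int(v);a=cv2.resize(c['image'][max(v-45,0):v+45,u-45:u+45],(540,540),interpolation=cv2.INTER_CUBIC)
o=np.zeros((540,800,3),np.uint8);o[:,:540]=a
o[:400,540:]=s['image'][:,200:460]
cv2.imwrite('pics/c5.png',o[:,:,::-1])
E
```

```text
t: 14.4
tcp_pos: [0.5713, 0.2707, 0.1283]
tool_rot: [0.969, -0.246, -0.001, 0.0]
force: [-0.2, -0.2, -0.7]
finger_gap: 0.306
gripper_force: 7.7
t: 14.9
tcp_pos: [0.5718, 0.2709, 0.1843]
tool_rot: [0.969, -0.246, 0.0, -0.0]
force: [-0.3, 0.6, -0.3]
finger_gap: 0.309
gripper_force: 7.7
t 14.9 tcp [0.5718 0.2709 0.1843] psi -118.53 z [ 9.e-04  3.e-04 -1.e+00] gap 0.309 gf 7.67 F [-0.33  0.63 -0.3 ] T [-0.025 -0.018  0.028] q [0.27 0.59 1.46 0.   1.09 2.33]
368.16472115489785 236.81073804733307
```

View pics/c5.png

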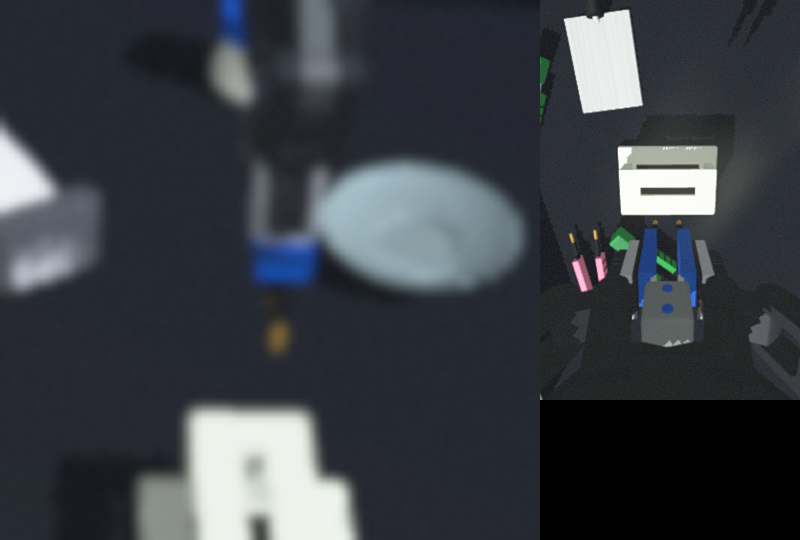

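Wrist view: both gold tips are visible at about (314,222) and (339,222) below the grips. I can measure the tip gap from that.

```bash
cat > tips.py <<'E'
from h import *
def tips(s,box,zt):
    p=cloud(s);hsv=cv2.cvtColor(s['image'],cv2.COLOR_RGB2HSV);u0,u1,v0,v1=box
    g=(hsv[:,:,0]>10)&(hsv[:,:,0]<32)&(hsv[:,:,1]>90)&(hsv[:,:,2]>50);k=np.zeros_like(g);k[v0:v1,u0:u1]=1
    n,l,st,ce=cv2.connectedComponentsWithStats((g&k).astype(np.uint8));out=[]
    for i in range(1,n):
        if st[i,4]<4: continue
        top=st[i,1]-.5; cx=np.nonzero(l==i)[1].mean()
        w=np.nanmedian(p[l==i],0); out.append(ray(s,cx,top,zt)); print('blob',st[i],np.round(ce[i],2),'cloud',np.round(w,4),'end',np.round(out[-1],4))
    if len(out)==2: print('gap',np.linalg.norm(out[0]-out[1]),'mid',(out[0]+out[1])/2,'ang',np.degrees(np.arctan2(*(out[0]-out[1])[1::-1])))
    return out
E
python3 - <<'E'
from tips import *
import pickle
s=pickle.load(open('w5.pkl','rb'));tips(s,(300,355,210,235),.130)
from scipy.spatial.transform import Rotation as R
to([.569,.268,.2])
E
```

```text
blob [313 220   5   5  20] [315.   222.05] cloud [0.5763 0.2782 0.1351] end [0.576  0.2785 0.13  ]
blob [337 220   4   5  18] [338.5  222.22] cloud [0.5684 0.2632 0.1359] end [0.5678 0.2634 0.13  ]
gap 0.017211962827936765 mid [0.57186309 0.2709173  0.13      ] ang 61.497429717628286
t 15.0 tcp [0.571  0.2706 0.1828] psi -118.54 z [-1.8e-03 -5.0e-04 -1.0e+00] gap 0.3036 gf 7.68 F [ 0.6   0.03 -1.01] T [-0.006 -0.038  0.055] q [ 0.27  0.59  1.46 -0.    1.09  2.33]
shift units [-0.014  0.081 -0.429]
```

```bash
python3 -m crank '0 0 -.3 0 0 -.06;0 0 -.2 0 0 -.08;0 0 0 0 0 -.08;0 0 0 0 0 -.07;0 0 0 0 0 -.025' -.4 30
python3 -m crank '0 .3 0 0 0 0;0 .6 0 0 0 0;0 .9 0 0 0 0;0 1 0 0 0 0;0 1 0 0 0 0'
python3 -m crank '-.1 1 0 0 0 0;-.1 1 0 0 0 0;-.1 1 0 0 0 0;-.1 1 0 0 0 0;0 1 0 0 0 0'
python3 -m crank '0 1 0 0 0 0;0 .8 0 0 0 0;0 .6 0 0 0 0;0 .3 0 0 0 0;0 .1 0 0 0 0'
python3 -m crank '0 0 0 0 0 0;0 0 0 0 0 0;0 0 0 0 0 0;0 0 0 0 0 0;0 0 0 0 0 0'
python3 - <<'E'
from h import *
to([.5549,-.1957,.1383])
E
```

```text
t: 15.5
tcp_pos: [0.5709, 0.2706, 0.2023]
tool_rot: [1.0, -0.0, -0.001, 0.0]
force: [-0.0, 0.1, -1.2]
finger_gap: 0.303
gripper_force: 10.3
t: 16.0
tcp_pos: [0.5703, 0.1169, 0.2028]
tool_rot: [1.0, -0.002, -0.001, 0.0]
force: [1.5, -0.5, -1.6]
finger_gap: 0.302
gripper_force: 10.4
t: 16.5
tcp_pos: [0.5528, -0.0831, 0.203]
tool_rot: [1.0, -0.002, -0.001, -0.0]
force: [0.9, -0.1, -0.2]
finger_gap: 0.301
gripper_force: 10.4
t: 17.0
tcp_pos: [0.5535, -0.1945, 0.2031]
tool_rot: [1.0, -0.003, -0.001, -0.0]
force: [-0.1, 0.8, -0.4]
finger_gap: 0.303
gripper_force: 10.3
t: 17.5
tcp_pos: [0.5543, -0.1924, 0.2038]
tool_rot: [1.0, -0.001, -0.0, -0.0]
force: [0.1, 0.0, 0.0]
finger_gap: 0.303
gripper_force: 10.3
t 17.5 tcp [ 0.5543 -0.1924  0.2038] psi -90.13 z [-0.  0. -1.] gap 0.3026 gf 10.34 F [0.09 0.03 0.03] T [-0.056  0.044  0.012] q [-0.52  0.51  1.56  0.    1.07  1.05]
shift units [0.016 0.082 1.637]
```

```bash
python3 -m crank '.015 .08 .3 0 0 0;0 0 .5 0 0 0;0 0 .5 0 0 0;0 0 .4 0 0 0;0 0 .2 0 0 0' -.395 30
python3 -m crank '0 0 0 0 0 0;0 0 0 0 0 0;0 0 0 0 0 0;0 0 0 0 0 0;0 0 0 0 0 0'
python3 - <<'E'
from tips import *
import pickle
p,M=pose()
s=snap('wrist','w6.png');pickle.dump(s,open('w6.pkl','wb'))
tips(s,(290,360,150,240),p[2]-.0542)
cv2.imwrite('pics/c6.png',cv2.resize(s['image'][150:250,260:400,::-1],(784,560),interpolation=cv2.INTER_CUBIC))
E
```

```text
t: 18.0
tcp_pos: [0.5536, -0.1959, 0.1254]
tool_rot: [1.0, -0.002, -0.002, -0.001]
force: [0.3, 0.5, -1.0]
finger_gap: 0.301
gripper_force: 9.8
t: 18.5
tcp_pos: [0.5551, -0.1965, 0.1284]
tool_rot: [1.0, -0.002, 0.001, 0.0]
force: [0.0, 0.7, -1.4]
finger_gap: 0.303
gripper_force: 9.8
t 18.5 tcp [ 0.5551 -0.1965  0.1284] psi -90.18 z [ 1.2e-03 -7.0e-04 -1.0e+00] gap 0.3034 gf 9.85 F [ 0.02  0.68 -1.42] T [-0.046 -0.018  0.009] q [-0.53  0.61  1.62 -0.    0.91  1.04]
blob [314 203   6  16  86] [316.21 210.5 ] cloud [ 0.5546 -0.1881  0.0534] end [ 0.5683 -0.1892  0.0742]
blob [332 203   7  16  90] [335.64 210.52] cloud [ 0.5546 -0.2041  0.0533] end [ 0.5683 -0.2031  0.0742]
blob [314 221   3   4   9] [315.33 222.67] cloud [ 0.556  -0.1888  0.0813] end [ 0.5544 -0.1883  0.0742]
blob [337 221   3   4   8] [338.  222.5] cloud [ 0.5556 -0.2047  0.0804] end [ 0.5544 -0.2049  0.0742]
```

View pics/c6.png

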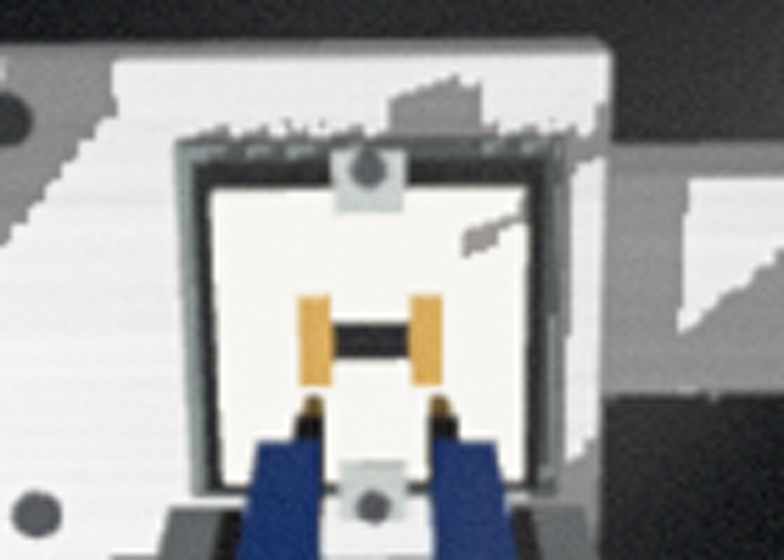

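The tips are in line with the contacts and their gap is about 16 mm by the contact-spacing comparison. I make a 0.7 mm y correction, descend to just above, and average the force as a baseline.

```bash
python3 -m crank '0 -.018 .1 0 0 0;0 0 .12 0 0 0;0 0 .12 0 0 0;0 0 .08 0 0 0;0 0 .03 0 0 0'
python3 -m crank '0 0 0 0 0 0;0 0 0 0 0 0;0 0 0 0 0 0;0 0 0 0 0 0;0 0 0 0 0 0'
cat > f.py <<'E'
from h import *
def f(n=8):
    F=[];Z=[]
    for i in range(n):
        s=snapshot('wrist');x=telemetry.sense();F.append(x['force']);Z.append(x['tcp_pos'])
    print('F',np.round(np.mean(F,0),2),'sd',np.round(np.std(F,0),2),'tcp',np.round(np.mean(Z,0),5),'gap',x['finger_gap'],'gf',x['gripper_force'],'t',x['t'])
if __name__=='__main__': f()
E
python3 f.py
```

```text
t: 19.05
tcp_pos: [0.5544, -0.1954, 0.1089]
tool_rot: [1.0, -0.002, -0.001, -0.0]
force: [0.2, 0.3, 0.2]
finger_gap: 0.302
gripper_force: 9.8
t: 19.55
tcp_pos: [0.5548, -0.1957, 0.1099]
tool_rot: [1.0, -0.002, 0.0, 0.0]
force: [-0.1, -0.8, -1.2]
finger_gap: 0.303
gripper_force: 9.8
F [ 0.02 -0.12 -0.37] sd [0.38 0.39 0.73] tcp [ 0.55478 -0.19564  0.10978] gap 0.30123238036753786 gf 9.84888419508934 t 19.95
```

```bash
python3 -m crank '0 0 .02 0 0 0;0 0 .02 0 0 0;0 0 .01 0 0 0;0 0 0 0 0 0;0 0 0 0 0 0'; python3 f.py
python3 -m crank '0 0 .013 0 0 0;0 0 .012 0 0 0;0 0 0 0 0 0;0 0 0 0 0 0;0 0 0 0 0 0'; python3 f.py
```

```text
t: 20.45
tcp_pos: [0.5547, -0.1956, 0.1076]
tool_rot: [1.0, -0.002, -0.0, -0.0]
force: [-0.9, -0.2, -1.1]
finger_gap: 0.303
gripper_force: 9.8
F [-0.12 -0.11 -0.97] sd [0.46 0.44 0.72] tcp [ 0.55477 -0.19563  0.10773] gap 0.3046776349350424 gf 9.84934687614441 t 20.85
t: 21.35
tcp_pos: [0.5548, -0.1957, 0.1068]
tool_rot: [1.0, -0.002, 0.0, 0.0]
force: [-0.7, 0.6, -0.6]
finger_gap: 0.3
gripper_force: 9.8
F [-0.01  0.33  0.44] sd [0.44 0.51 0.5 ] tcp [ 0.55482 -0.19566  0.10678] gap 0.30328585331384667 gf 9.828695207834244 t 21.75
```

```bash
python3 -m crank '0 0 .012 0 0 0;0 0 0 0 0 0;0 0 0 0 0 0;0 0 0 0 0 0;0 0 0 0 0 0'; python3 f.py
python3 -m crank '0 0 .012 0 0 0;0 0 0 0 0 0;0 0 0 0 0 0;0 0 0 0 0 0;0 0 0 0 0 0'; python3 f.py
```

```text
t: 22.25
tcp_pos: [0.5548, -0.1957, 0.1063]
tool_rot: [1.0, -0.002, 0.0, 0.0]
force: [0.3, -0.2, 0.7]
finger_gap: 0.301
gripper_force: 9.8
F [-0.11  0.1   1.19] sd [0.44 0.64 0.62] tcp [ 0.55481 -0.19566  0.10626] gap 0.30314263141407854 gf 9.832272380590439 t 22.65
t: 23.15
tcp_pos: [0.5548, -0.1957, 0.1058]
tool_rot: [1.0, -0.002, 0.0, 0.0]
force: [0.2, -0.2, 1.2]
finger_gap: 0.3
gripper_force: 9.8
F [ 0.06 -0.44  1.64] sd [0.66 0.73 0.17] tcp [ 0.55481 -0.19565  0.10579] gap 0.30498587530516097 gf 9.843964576721191 t 23.55
```

```bash
python3 - <<'E'
from tips import *
s=snap('wrist','w7.png')
cv2.imwrite('pics/c7.png',cv2.resize(s['image'][170:250,275:387,::-1],(784,560),interpolation=cv2.INTER_CUBIC))
E
```

```text
(no output)
```

View pics/c7.png

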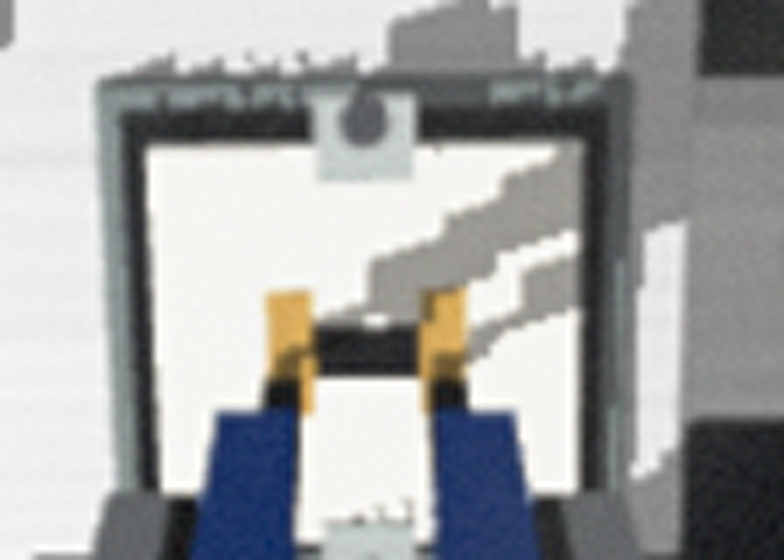

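Each tip sits on its gold contact: the left at about (290,365), the right at about (447,365) in the crop. The load is about 2 N and the gap is steady near 16 mm. Holding for a second, then handing in.

```bash
python3 -m crank '0 0 0 0 0 0;0 0 0 0 0 0;0 0 0 0 0 0;0 0 0 0 0 0;0 0 0 0 0 0'
python3 -m crank '0 0 0 0 0 0;0 0 0 0 0 0;0 0 0 0 0 0;0 0 0 0 0 0;0 0 0 0 0 0'
python3 f.py; python3 -c "
from station import manip
print(manip.sign_off())"
```

```text
t: 24.1
tcp_pos: [0.5548, -0.1957, 0.1058]
tool_rot: [1.0, -0.002, 0.0, 0.0]
force: [-0.0, 0.0, 1.5]
finger_gap: 0.304
gripper_force: 9.9
t: 24.6
tcp_pos: [0.5548, -0.1956, 0.1058]
tool_rot: [1.0, -0.002, 0.0, 0.0]
force: [0.4, 0.0, 1.8]
finger_gap: 0.3
gripper_force: 9.9
F [ 0.28 -0.34  1.81] sd [0.44 0.21 0.6 ] tcp [ 0.55478 -0.19564  0.10576] gap 0.3063882237056591 gf 9.861917048692703 t 25.0
the job is handed in; nothing more can be done
None
```

The job is handed in at about 25 s: the knob is turned to its stop, and the tweezers are resting on both contacts with about 2 N and a tip gap of about 16 mm (my estimates ran from 15.5 to 16.6 mm).

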